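# Change the electrode of a glass cell and hold the used one for rinsing

### The arm

A 6-joint arm with a two-finger parallel gripper is mounted at the origin on the work surface. World frame = base frame: x ahead of the robot, y to its left, z up, the work surface at z = 0. Lengths are in mm, angles in rad, forces in N, time in s.
With the tool pointing down it reaches from about 275 to 750 mm from the base axis. Payload 10.2 kg.
Tool frame: the origin (TCP) lies on the centre line of the jaws, within the pads' length; the fingertips stand 8 mm ahead of it and the grasp point (between the pads) lies 11 mm behind it; x points along the fingers, y is the direction in which the jaws open and shut, and the axes are right-handed (so a half turn about x gives the same grasp; the last joint's range is limited). The gripper opens to 85 mm and grips with 20 to 120 N. Pads are 22 mm wide; open, the fingers measure 114 mm over their backs; the gripper's body (76 mm by 85 mm) begins 54 mm behind the grasp point. The pads swing forward as they close: fully open they stand 13 mm farther back than shut.
Start: joints at [-1.512, 0.313, 1.498, -0, 1.331, -0.223], TCP at [145.981, -504.302, 239.294] pointing down, gripper open.
Joint ranges: [-2.94, 2.94], [-0.97, 2.17], [0.19, 2.56], [-1.23, 4.37], [0.02, 3.11], [-2.88, 2.88]. Speed limits (rad/s): [2.39, 2.39, 3.01, 3.14, 3.14, 3.14].

### API

Orientations are given as a unit quaternion [w, x, y, z].
In Python, from rig import ctrl, vision, workorder gives the robot as it stands. The module is installed in compiled form; this text tells all that it offers.
- The arm moves only by the shell command python3 -m jog 'ROWS' [OPENING] [FORCE]. ROWS is JSON, a list that holds one entry, the list of rows, each a list of 6 numbers: the shift along the tool's x, y, z in m, then the turn, a rotation vector about the tool's x, y, z in rad. A call has 1 to 12 rows; each row shifts and turns the commanded pose from where the row before left it, along the tool's axes as they then stand; what a row does not reach is not made up. A row lasts 1/8 s, in which the tool goes at most 62.5 mm and 10.7 degrees, less where a joint would pass 70% of its speed; a pose out of reach is approached as far as the arm can. A call is refused whole if a number of a shift passes 0.0625 or a number of a turn 0.188, either way. A call with a gripper value outside its range is refused whole. OPENING is the closure in counts, from 0 (fully open) to 255 (shut), set as the call begins (- or left out, the last holds). The fingers move at their own pace and stop on an object; FORCE is the grip in N (left out, the last holds). Time passes only in rows, so rows that do not move let the fingers close. It gives the time, the measured TCP pose, the force and the opening at its end, in the units of the state.
- ctrl.sense(): the state, without advancing time (a new reading comes with each control period).
- vision.capture(name): name is "scene" or "top"; returns a dict with "image" (400x640x3 uint8, red, green, blue), "mtx" (3x3 intrinsics, pixels), "R" (3x3) and "t" (3): a world point X has camera coordinates R X + t. Camera axes: x right, y down, z forward; pixel columns grow to the right and rows downward; lengths in mm; the calibration is good to about 2 mm. A picture is of the moment at which its call begins. There is no depth.
- workorder.finish_job(): hands the job in, once; it reports no verdict.
The state is a dict: "time_s": time; "joints": joint angles; "dq": joint speeds; "tau": joint torques, N m; "eef_pos": TCP position; "ee_rot": TCP orientation; "force": force on the tool from outside, world axes, zero at the start; "wrist_torque": the same for the moment, N m; "grip_width": opening from 0.0 (shut) to 1.0 (fully open).
Only numpy, scipy, OpenCV 4.12 (cv2) and the standard library are available. Lean on these libraries where they do the work, as an engineer would, in place of code of your own. Each camera call takes 0.05 s, during which the arm holds its last target.

### The job

Change the cell's tall-headed electrode: take the fresh tall-headed electrode out of the rack, lower it tip-down into the vacant hole of the cell's lid until its collar rests on the lid, and let go of it. Then draw the used tall-headed electrode out of the lid and hold it over the white dish for rinsing, tip lowest, leaning about 45 degrees from upright, with its tip over the dish and at least 5 cm above the rim; finish while still holding it there, still and touching nothing else. Leave the two short-headed electrodes in their holes, and do not disturb the dish, tube, jar or steel part.

Things in the scene. Friction and masses are not known exactly. Their poses are not given: they have to be found in the camera images.
- fresh_head (a point): Fresh tall-headed electrode, 45 g, z from tip to head: white shaft 10 mm dia., 70 mm long; black rubber collar 23 mm dia., 5 mm thick; white round head 13 mm dia., 50 mm tall; brass pin 15 mm on top. Point: middle of the head, 25 mm above the collar's top, 100 mm above the tip; grip here. Starts upright in a rack hole, loose fit, collar on the rack's top.
- fresh_tip (a point): Lower end (chamfered) of the fresh electrode's shaft, on its axis, 70 mm below the underside of its collar and 100 mm below the middle of its head.
- used_head (a point): The used electrode, same shape and size as the fresh one; middle of its head, 100 mm above its tip. It starts upright in one hole of the cell's lid, loose fit, collar resting on the lid's top.
- used_tip (a point): Lower end of the used electrode's shaft, on its axis, 100 mm below the middle of its head.
- vacant_hole (a point): Centre of the mouth of the vacant hole, at the top face of the cell's lid, 120 mm above the work surface; 14 mm in diameter, through the 14 mm thick lid into the empty beaker (115 mm free depth below the lid's top). Axes as the cell's; z up.
- cell: Fixed glass beaker 92 mm dia. under a square white lid 110 x 110 x 14 mm, top at 120 mm. Origin: centre of the underside, on the work surface. Three holes on a 34 mm radius about the centre: the vacant one along +x of this frame, the other two 120 degrees to either side, holding the used and a short-headed electrode, in either order.
- rack: Fixed grey block 50 (x) x 110 (y) x 80 mm high; origin: centre of its underside. Two 14 mm through holes, 30 mm either way from the centre along its y, hold the fresh and a short-headed electrode, in either order. It stands left or right of the cell, the dish on the other side.
- counter_head (a point): Short-headed electrode, 105 mm long: 10 mm shaft, 23 mm collar, squat head 21 mm in diameter and 22 mm tall, 8 mm brass pin. Stays where it is. Point: middle of its head, 11 mm above the collar's top. This one stands in the cell's lid.
- spare_head (a point): Short-headed electrode, 105 mm long: 10 mm shaft, 23 mm collar, squat head 21 mm in diameter and 22 mm tall, 8 mm brass pin. Stays where it is. Point: middle of its head, 11 mm above the collar's top. This one stands in the rack.
- dish_rim (a point): White round dish, 120 mm outer and 112 mm inner diameter, 28 mm high, 0.35 kg, loose on the work surface. Point: centre of its open mouth at rim height.
- tube: Bystander: capped clear tube standing up, 30 mm in diameter, 115 mm high; origin at the centre of its underside.
- steel_holder: Bystander: small steel cylinder, 32 mm in diameter, 58 mm high with its stub; origin at the centre of its underside.
- jar: Bystander: small amber jar, 48 mm in diameter, 60 mm high; origin at the centre of its underside.

How it is judged:
By the outcome, as a careful person would: the job done as asked, in the order asked, and still so for the second after the job is handed in, while the arm keeps its last pose, push and grip.
It also fails if it takes over 64 s, if anything falls off the work surface, if the arm or the gripper's body presses on something with over 40 N, if the wrist force passes 120 N, or if a joint passes its speed limit or range.

## Working session

There is one attempt and no reset: what is moved stays moved. The work goes in short steps, Python scripts to look and compute and a shell command to move; the robot and the scene stay as the last step left them, time stands still between calls to the robot, and variables do not carry over. Pictures are saved under pics/ and viewed, and the job is handed in when it is done.

```bash
mkdir -p pics; python3 - <<'E'
from rig import ctrl, vision
import cv2,numpy as np
print(ctrl.sense())
for n in ("scene","top"):
    d=vision.capture(n); cv2.imwrite(f"pics/{n}0.png",d["image"][:,:,::-1]); print(n,d["mtx"],d["R"],d["t"], -d["R"].T@d["t"])
E
```

```text
{'time_s': 0.0, 'joints': array([-1.51240470e+00,  3.13449520e-01,  1.49843677e+00,  1.04751173e-05,
        1.33097409e+00, -2.23410544e-01]), 'dq': array([-7.59041865e-05, -5.20348154e-04, -4.13475382e-04,  9.24098993e-04,
       -2.14654677e-03, -8.84988275e-04]), 'tau': array([-4.90345002e-06, -4.12262464e+01, -2.59742564e+01, -1.92603352e-04,
        4.16200128e-03, -1.46199307e-05]), 'eef_pos': array([ 145.96688811, -504.05035257,  238.73542604]), 'ee_rot': array([ 0.09885549,  0.70013976,  0.09974827, -0.70005871]), 'force': array([-0.72708474, -0.23636004,  0.33911398]), 'wrist_torque': array([ 0.02267809,  0.01794955, -0.00636558]), 'grip_width': 1.00007119450628}
scene [[456.04906668   0.         317.21713655]
 [  0.         456.04906668 196.23128565]
 [  0.           0.           1.        ]] [[-0.79668277  0.60428235  0.01180714]
 [ 0.4368976   0.5892825  -0.6796077 ]
 [-0.41763268 -0.53627323 -0.73348072]] [ 466.3598606  -218.66717943 1410.70015601] [1056.23051466  603.56444619  880.60708849]
top [[513.54417888   0.         319.07746365]
 [  0.         513.54417888 204.17516985]
 [  0.           0.           1.        ]] [[-0.04553813 -0.99894143 -0.00650435]
 [-0.97680659  0.0458909  -0.20914804]
 [ 0.20922513 -0.00317072 -0.97786236]] [  49.83372093  644.03217197 1205.60370881] [ 379.12161065   24.04838205 1313.93668822]
```

View pics/scene0.png

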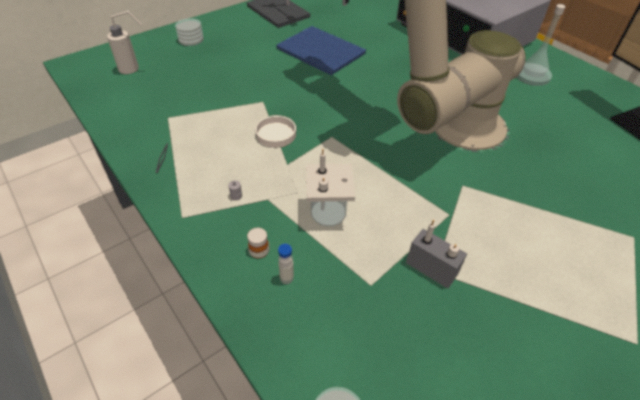

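View pics/top0.png

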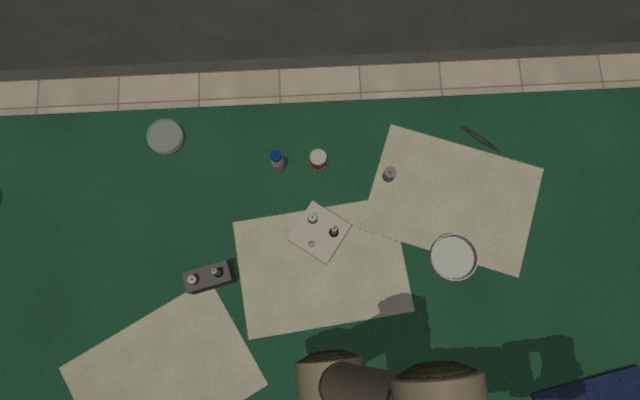

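The top view shows the cell's lid near (320,233), with the vacant hole at about (311,244), the used electrode (dark collar) at (334,231) and the counter at (312,217). The rack is near (208,277), with the fresh electrode at about (216,271) and the spare at (192,280). The dish is at (453,257). I'll zoom in on these.

```bash
python3 - <<'E'
import cv2,numpy as np
t=cv2.imread("pics/top0.png"); s=cv2.imread("pics/scene0.png")
def c(im,x,y,w,h): return cv2.resize(im[y:y+h,x:x+w],(400,300),interpolation=cv2.INTER_CUBIC)
o=np.vstack([np.hstack([c(t,280,193,80,60),c(t,170,247,80,60)]),np.hstack([c(s,285,145,80,60),c(s,400,210,80,60)])])
cv2.imwrite("pics/crop0.png",o)
E
```

```text
(no output)
```

View pics/crop0.png

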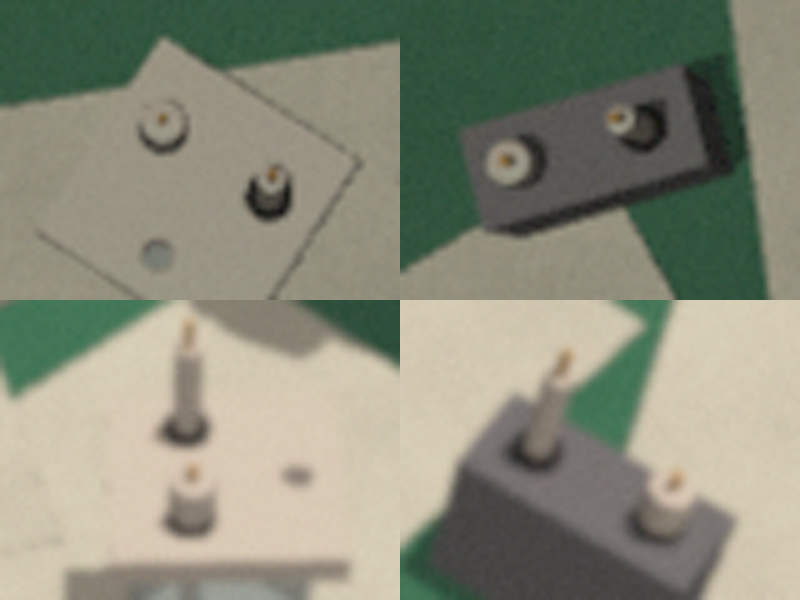

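```bash
cat > h.py <<'E'
import numpy as np,cv2
from rig import ctrl,vision
def cap(n,name=None):
    d=vision.capture(n)
    if name: cv2.imwrite(f"pics/{name}.png",d["image"][:,:,::-1])
    return d
def ray(d,u,v):
    c=-d["R"].T@d["t"]; r=d["R"].T@np.linalg.solve(d["mtx"],[u,v,1]); return c,r/np.linalg.norm(r)
def onz(d,u,v,z):
    c,r=ray(d,u,v); return c+r*(z-c[2])/r[2]
def tri(d1,p1,d2,p2):
    A=[];b=[]
    M=np.zeros((3,3));q=np.zeros(3);R=[]
    for d,p in((d1,p1),(d2,p2)):
        c,r=ray(d,*p);P=np.eye(3)-np.outer(r,r);M+=P;q+=P@c;R.append((P,c))
    x=np.linalg.solve(M,q); return x,[np.linalg.norm(P@(x-c)) for P,c in R]
def proj(d,X):
    p=d["mtx"]@(d["R"]@np.array(X)+d["t"]); return p[:2]/p[2]
def cr(u,v,x0,y0): return x0+(u+.5)/5-.5, y0+(v+.5)/5-.5
E
python3 - <<'E'
from h import *
np.set_printoptions(precision=1,suppress=True)
t=cap("top");s=cap("scene")
T=dict(hole=(*cr(157,255,280,193),120),counter=(*cr(163,120,280,193),147),used=(*cr(271,186,280,193),175),usedcol=(*cr(269,195,280,193),125),
 fresh=(*cr(620,119,-30-200+320,247)[:1],*cr(0,119,0,247)[1:],135) )
T['fresh']=(*cr(220,119,170,247),135);T['spare']=(*cr(108,160,170,247),107);T['freshcol']=(*cr(237,127,170,247),85)
S=dict(hole=(*cr(297,175,285,145),120),used=(*cr(188,52,285,145),175),usedcol=(*cr(186,130,285,145),125),counter=(*cr(192,180,285,145),147),fresh=(*cr(160,81,400,210),135),freshcol=(*cr(137,148,400,210),85),spare=(*cr(273,188,400,210),107))
for k in T:
    print(k,onz(t,*T[k]),onz(s,*S[k]),tri(t,T[k][:2],s,S[k][:2]))
g=t["image"].astype(int)
# dish: ellipse of bright
x0,y0=415,220;im=t["image"][y0:300,x0:495]
cv2.imwrite("pics/dish.png",cv2.resize(im[:,:,::-1],(640,640),interpolation=cv2.INTER_CUBIC))
E
```

```text
hole [541.2  43.3 120. ] [540.2  42.5 120. ] (array([541.1,  43.4, 121.2]), [np.float64(0.04353288587025129), np.float64(0.043532885870278)])
counter [600.2  37.5 147. ] [598.8  36.5 147. ] (array([599.8,  37.6, 148.5]), [np.float64(0.13605190872696168), np.float64(0.1360519087270552)])
used [562.5 -10.  175. ] [567.   -8.6 175. ] (array([563.9, -10.8, 171.4]), [np.float64(1.0865537092289852), np.float64(1.086553709228918)])
usedcol [566.4 -10.3 125. ] [566.9  -8.7 125. ] (array([566.3, -10.1, 123.7]), [np.float64(0.3756012239866529), np.float64(0.37560122398663803)])
fresh [487.9 268.3 135. ] [489.1 270.  135. ] (array([487.9, 269. , 133.1]), [np.float64(0.3023400159581094), np.float64(0.30234001595805443)])
spare [473.9 326.5 107. ] [472.5 326.2 107. ] (array([473.6, 326.4, 108.2]), [np.float64(0.29557715865245526), np.float64(0.2955771586524362)])
freshcol [488.4 270.6  85. ] [487.3 267.9  85. ] (array([488.6, 269.5,  87.5]), [np.float64(0.7395748062029128), np.float64(0.7395748062028911)])
```

View pics/dish.png

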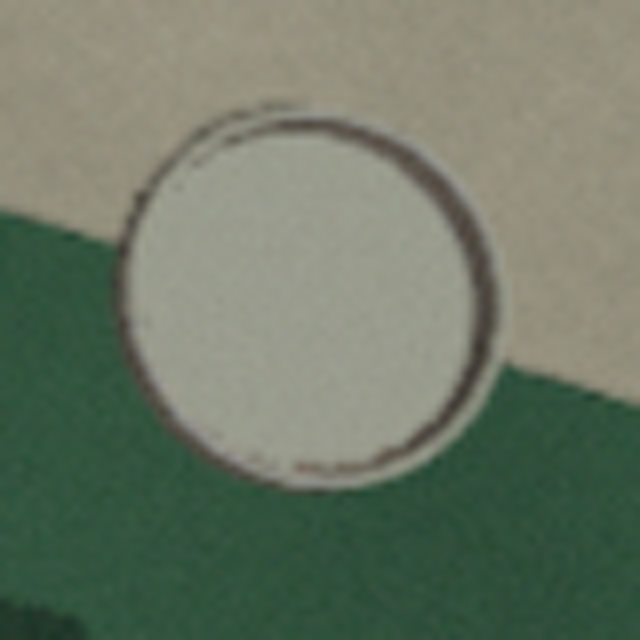

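```bash
cat >> h.py <<'E'
from scipy.spatial.transform import Rotation as Ro
def pose():
    s=ctrl.sense(); q=s["ee_rot"]; return s,s["eef_pos"],Ro.from_quat([q[1],q[2],q[3],q[0]])
def goto(tgt,yaw=None,axis=(0,0,-1)):
    """shift in present tool axes to reach tcp tgt [m], and turn (rotvec tool axes) to get tool x=axis, y at yaw deg (mod 180)"""
    s,p,R=pose(); print("tcp",p.round(1),"j",s["joints"].round(2),"t",round(s["time_s"],2),"F",s["force"].round(1),"w",round(s["grip_width"],3))
    M=R.as_matrix(); print("x",M[:,0].round(3),"yaw_y",np.degrees(np.arctan2(M[1,1],M[0,1])).round(1))
    print("shift m",(R.inv().apply(np.array(tgt)-p)/1000).round(4))
    if yaw is not None:
        for y in(yaw,yaw+180):
            x=np.array(axis,float);x/=np.linalg.norm(x);yy=np.array([np.cos(np.radians(y)),np.sin(np.radians(y)),0]);yy-=x*(yy@x);yy/=np.linalg.norm(yy)
            T=Ro.from_matrix(np.c_[x,yy,np.cross(x,yy)]); print("turn",y,(R.inv()*T).as_rotvec().round(3))
E
python3 - <<'E'
from h import *
np.set_printoptions(precision=3,suppress=True)
goto([488.2,269.3,99+120],14.3)
t=cap("top"); print(onz(t,453.3,256.8,28))
print(pose()[2].as_matrix())
E
```

```text
tcp [ 146.  -504.2  239. ] j [-1.51  0.31  1.5  -0.    1.33 -0.22] t 0.2 F [ 0.7 -0.  -0.4] w 0.998
x [-0.     0.001 -1.   ] yaw_y -73.9
shift m [ 0.021 -0.648 -0.544]
turn 14.3 [-1.539 -0.001  0.   ]
turn 194.3 [1.603 0.    0.001]
[ 504.024 -309.393   28.   ]
[[-0.     0.278 -0.961]
 [ 0.001 -0.961 -0.278]
 [-1.    -0.001 -0.   ]]
```

```bash
python3 -m jog '[[[0,-0.042,-0.035,0,0,0],[0,-0.042,-0.035,0,0,0],[0,-0.042,-0.035,0,0,0],[0,-0.042,-0.035,0,0,0],[0,-0.042,-0.035,0,0,0],[0,-0.042,-0.035,0,0,0],[0,-0.042,-0.035,0,0,0],[0,-0.042,-0.035,0,0,0],[0,-0.042,-0.035,0,0,0],[0,-0.042,-0.035,0,0,0],[0,-0.042,-0.035,0,0,0],[0,-0.042,-0.035,0,0,0]]]' 100 40
python3 -m jog '[[[0,-0.036,-0.031,0,0,0],[0,-0.036,-0.031,0,0,0],[0,-0.036,-0.031,0,0,0],[0,-0.036,-0.031,0,0,0],[0,0,0,-0.171,0,0],[0,0,0,-0.171,0,0],[0,0,0,-0.171,0,0],[0,0,0,-0.171,0,0],[0,0,0,-0.171,0,0],[0,0,0,-0.171,0,0],[0,0,0,-0.171,0,0],[0,0,0,-0.171,0,0]]]'
python3 -m jog '[[[0,0,0,-0.171,0,0],[0,0,0,0,0,0]]]'
python3 - <<'E'
from h import *
goto([488.2,269.3,99],14.3)
E
```

```text
time_s: 1.75
eef_pos: [409.7, 98.5, 239.4]
ee_rot: [0.1, 0.7, 0.099, -0.7]
force: [0.1, -0.5, 0.0]
grip_width: 0.605
time_s: 3.25
eef_pos: [488.3, 269.4, 239.1]
ee_rot: [0.521, 0.478, 0.521, -0.478]
force: [0.9, 0.8, -0.0]
grip_width: 0.608
time_s: 3.5
eef_pos: [488.3, 269.4, 239.2]
ee_rot: [0.558, 0.434, 0.558, -0.434]
force: [-0.0, -0.8, -0.2]
grip_width: 0.606
tcp [488.3 269.4 239.2] j [0.29 0.39 1.4  0.   1.36 0.05] t 3.5 F [-0.  -0.8 -0.2] w 0.606
x [-0. -0. -1.] yaw_y 14.2
shift m [ 1.402e-01 -1.000e-04  1.000e-04]
turn 14.3 [-0.001 -0.     0.   ]
turn 194.3 [3.14 0.   0.  ]
```

```bash
python3 -m jog '[[[0.04,0,0,0,0,0],[0.04,0,0,0,0,0],[0.03,0,0,0,0,0],[0.015,0,0,0,0,0],[0.015,0,0,0,0,0],[0,0,0,0,0,0]]]'
python3 - <<'E'
from h import *
goto([488.2,269.3,99],14.3)
t=cap("top")["image"][227:317,150:270];s=cap("scene")["image"][180:270,380:500]
cv2.imwrite("pics/g1.png",cv2.resize(np.vstack([t,s])[:,:,::-1],None,fx=3.3,fy=3.3,interpolation=cv2.INTER_CUBIC))
E
```

```text
time_s: 4.25
eef_pos: [488.2, 269.4, 98.9]
ee_rot: [0.558, 0.434, 0.558, -0.434]
force: [-0.8, -0.6, 0.1]
grip_width: 0.607
tcp [488.2 269.4  98.9] j [0.29 0.53 1.57 0.   1.04 0.04] t 4.25 F [-0.8 -0.6  0.1] w 0.607
x [-0.001 -0.    -1.   ] yaw_y 14.3
shift m [-0.0001 -0.      0.0001]
turn 14.3 [-0.     0.     0.001]
turn 194.3 [ 3.141e+00  1.000e-03 -0.000e+00]
```

View pics/g1.png

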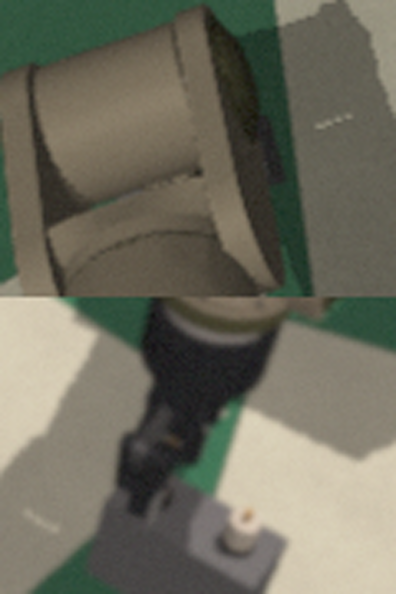

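The arm hides the electrode from above. In the scene view the near finger stands in front of the fresh electrode (crop ~(145,490)), and the spare (240,530) is clear. I'll close, lift, and then check.

```bash
python3 -m jog '[[[0,0,0,0,0,0],[0,0,0,0,0,0],[0,0,0,0,0,0],[0,0,0,0,0,0],[0,0,0,0,0,0],[0,0,0,0,0,0],[0,0,0,0,0,0],[0,0,0,0,0,0]]]' 255 50
python3 -m jog '[[[-0.01,0,0,0,0,0],[-0.02,0,0,0,0,0],[-0.03,0,0,0,0,0],[-0.04,0,0,0,0,0],[-0.04,0,0,0,0,0],[-0.04,0,0,0,0,0],[-0.02,0,0,0,0,0],[0,0,0,0,0,0]]]'
python3 - <<'E'
from h import *
goto([488.2,269.3,299],14.3)
t=cap("top")["image"][227:317,150:270];s=cap("scene")["image"][140:230,380:500]
cv2.imwrite("pics/g2.png",cv2.resize(np.vstack([t,s])[:,:,::-1],None,fx=3.3,fy=3.3,interpolation=cv2.INTER_CUBIC))
E
```

```text
time_s: 5.35
eef_pos: [488.5, 269.5, 99.8]
ee_rot: [0.559, 0.434, 0.558, -0.434]
force: [-0.6, 0.6, 5.2]
grip_width: 0.139
time_s: 6.35
eef_pos: [488.6, 269.5, 300.6]
ee_rot: [0.559, 0.435, 0.558, -0.433]
force: [0.9, -0.2, -0.2]
grip_width: 0.137
tcp [488.6 269.5 300.6] j [0.29 0.35 1.29 0.   1.5  0.04] t 6.35 F [ 0.9 -0.2 -0.2] w 0.137
x [ 0.003  0.001 -1.   ] yaw_y 14.3
shift m [ 0.0016 -0.0004  0.0001]
turn 14.3 [ 0.    -0.    -0.003]
turn 194.3 [-3.141  0.004 -0.   ]
```

View pics/g2.png

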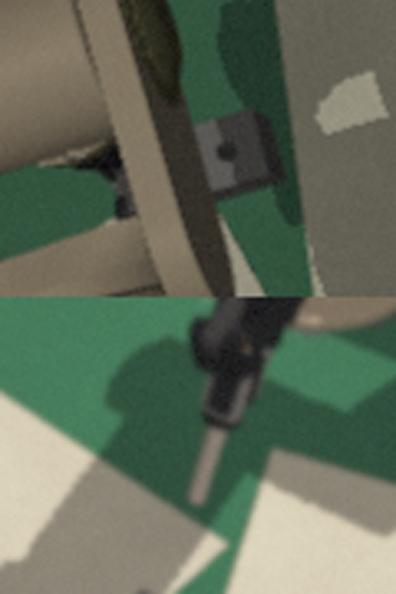

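```bash
cat >> h.py <<'E'
def shaftcheck(fn,box,up=8):
    s=cap("scene"); _,p,R=pose(); a=R.as_matrix()[:,0]
    x0,y0,x1,y1=box
    im=cv2.resize(s["image"][y0:y1,x0:x1],None,fx=up,fy=up,interpolation=cv2.INTER_CUBIC)[:,:,::-1].copy()
    for k in(-11,14,19,89):
        u=proj(s,p+a*k); print(k,u.round(1))
        cv2.drawMarker(im,tuple(int(round((u[i]-(x0,y0)[i]+.5)*up-.5)) for i in(0,1)),(0,0,255),cv2.MARKER_CROSS,12,1)
    cv2.imwrite(f"pics/{fn}.png",im)
E
python3 - <<'E'
from h import *
shaftcheck("g3",(405,150,475,215))
E
```

```text
-11 [450.3 165.2]
14 [447.3 175. ]
19 [446.7 176.9]
89 [439.  201.8]
```

View pics/g3.png

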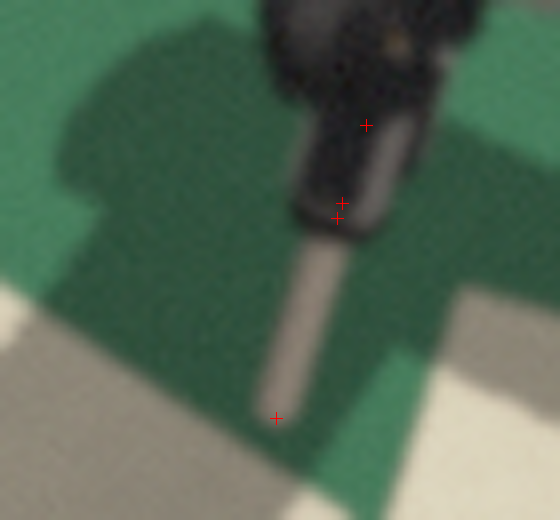

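```bash
python3 - <<'E'
from h import *
goto([540.8,43.1,240],14.3)
E
```

```text
tcp [488.  269.3 298. ] j [0.29 0.35 1.29 0.   1.5  0.04] t 6.5 F [ 0.1  0.8 -1.2] w 0.142
x [-0.002 -0.001 -1.   ] yaw_y 14.3
shift m [ 0.0581 -0.0046  0.2322]
turn 14.3 [0.    0.    0.002]
turn 194.3 [-3.141e+00 -3.000e-03  0.000e+00]
```

```bash
python3 -m jog '[[[0,0,0.02,0,0,0],[0,-0.001,0.04,0,0,0],[0,-0.001,0.04,0,0,0],[0,-0.001,0.04,0,0,0],[0,-0.001,0.04,0,0,0],[0,-0.001,0.03,0,0,0],[0,0,0.02,0,0,0],[0.03,0,0.002,0,0,0],[0.028,0,0,0,0,0],[0,0,0,0,0,0],[0,0,0,0,0,0],[0,0,0,0,0,0]]]'
python3 - <<'E'
from h import *
goto([540.8,43.1,240],14.3)
shaftcheck("g4",(305,135,375,200))
t=cap("top")["image"][193:253,280:360]
cv2.imwrite("pics/g4t.png",cv2.resize(t[:,:,::-1],None,fx=6,fy=6,interpolation=cv2.INTER_CUBIC))
E
```

```text
time_s: 8.0
eef_pos: [541.3, 43.4, 242.5]
ee_rot: [0.559, 0.434, 0.558, -0.433]
force: [-0.7, 0.1, -0.1]
grip_width: 0.134
tcp [541.3  43.4 242.5] j [-0.14  0.35  1.44 -0.    1.35 -0.39] t 8.0 F [-0.7  0.1 -0.1] w 0.134
x [ 0.002 -0.    -1.   ] yaw_y 14.3
shift m [ 0.0025 -0.0005  0.0001]
turn 14.3 [ 0.001  0.001 -0.002]
turn 194.3 [-3.141e+00  3.000e-03  1.000e-03]
-11 [347.3 136. ]
14 [346.6 144.9]
19 [346.5 146.7]
89 [344.7 169.8]
```

View pics/g4.png

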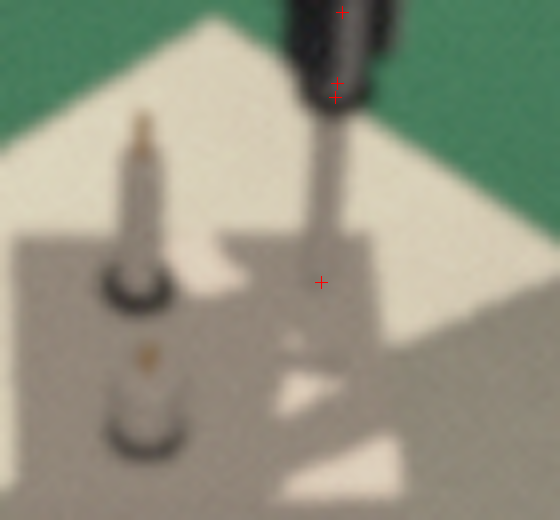

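View pics/g4t.png

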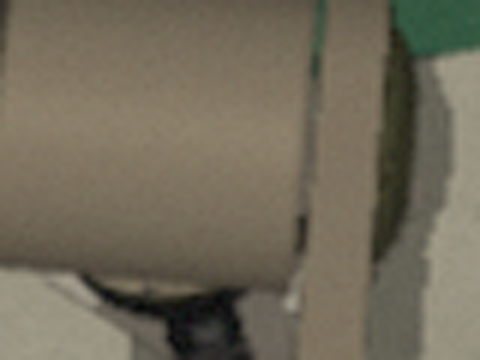

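```bash
python3 -m jog '[[[0.02,0,0,0,0,0],[0.012,0,0,0,0,0],[0.008,0,0,0,0,0],[0.005,0,0,0,0,0],[0,0,0,0,0,0]]]'
python3 -m jog '[[[0,0,0,0,0,0]]]'
python3 - <<'E'
from h import *
goto([540.8,43.1,139],14.3)
shaftcheck("g5",(305,135,375,200))
E
```

```text
time_s: 8.72
eef_pos: [540.9, 43.4, 196.3]
ee_rot: [0.558, 0.434, 0.558, -0.434]
force: [0.4, 0.1, -0.3]
grip_width: 0.138
time_s: 8.85
eef_pos: [541.1, 43.4, 196.7]
ee_rot: [0.559, 0.434, 0.558, -0.434]
force: [-1.2, -0.6, 0.5]
grip_width: 0.137
tcp [541.1  43.4 196.7] j [-0.14  0.39  1.51  0.    1.25 -0.39] t 8.85 F [-1.2 -0.6  0.5] w 0.137
x [ 0.001 -0.    -1.   ] yaw_y 14.3
shift m [ 0.0577 -0.0004  0.0002]
turn 14.3 [ 0.     0.    -0.001]
turn 194.3 [-3.141e+00  1.000e-03  0.000e+00]
-11 [346.1 152. ]
14 [345.5 160.3]
19 [345.3 162. ]
89 [343.6 183.6]
```

View pics/g5.png

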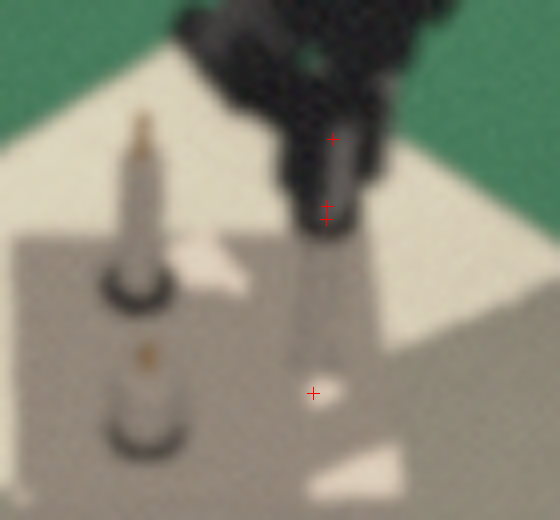

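The tip is about 12 mm below the lid's top face with no contact force, so it is in the hole. I'll lower it further.

```bash
python3 -m jog '[[[0.015,0,0,0,0,0],[0.015,0,0,0,0,0],[0.012,0,0,0,0,0],[0.008,0,0,0,0,0],[0.003,0,0,0,0,0],[0,0,0,0,0,0]]]'
python3 -m jog '[[[0.002,0,0,0,0,0],[0,0,0,0,0,0]]]'
python3 -m jog '[[[0.002,0,0,0,0,0],[0,0,0,0,0,0]]]'
```

```text
time_s: 9.65
eef_pos: [541.0, 43.4, 143.4]
ee_rot: [0.558, 0.434, 0.558, -0.434]
force: [-0.6, -0.2, 0.5]
grip_width: 0.137
time_s: 9.9
eef_pos: [540.9, 43.4, 141.4]
ee_rot: [0.558, 0.434, 0.558, -0.434]
force: [0.3, 0.0, -1.2]
grip_width: 0.136
time_s: 10.15
eef_pos: [541.1, 43.3, 139.8]
ee_rot: [0.559, 0.434, 0.558, -0.434]
force: [-1.7, 0.6, 4.0]
grip_width: 0.133
```

The collar meets the lid (4 N) at the height I expected. Releasing.

```bash
python3 -m jog '[[[0,0,0,0,0,0],[0,0,0,0,0,0],[0,0,0,0,0,0],[0,0,0,0,0,0],[0,0,0,0,0,0]]]' 150
python3 -m jog '[[[-0.02,0,0,0,0,0],[-0.03,0,0,0,0,0],[-0.04,0,0,0,0,0],[-0.04,0,0,0,0,0],[0,0,0,0,0,0]]]'
python3 - <<'E'
from h import *
goto([566.4,-9.7,269],-4.2)
shaftcheck("g6",(305,135,375,200))
E
```

```text
time_s: 10.78
eef_pos: [540.9, 43.4, 139.3]
ee_rot: [0.558, 0.434, 0.558, -0.434]
force: [-0.0, -0.2, -0.5]
grip_width: 0.408
time_s: 11.4
eef_pos: [541.8, 43.3, 272.2]
ee_rot: [0.56, 0.435, 0.557, -0.433]
force: [0.0, -0.6, -0.8]
grip_width: 0.412
tcp [541.8  43.3 272.2] j [-0.14  0.33  1.39 -0.    1.42 -0.39] t 11.4 F [ 0.  -0.6 -0.8] w 0.412
x [ 0.006 -0.001 -1.   ] yaw_y 14.3
shift m [0.0034 0.0107 0.0574]
turn -4.2 [ 0.323  0.001 -0.006]
turn 175.8 [-2.818e+00  8.000e-03  2.000e-03]
-11 [348.2 125.7]
14 [347.4 135. ]
19 [347.3 136.8]
89 [345.4 160.9]
```

View pics/g6.png

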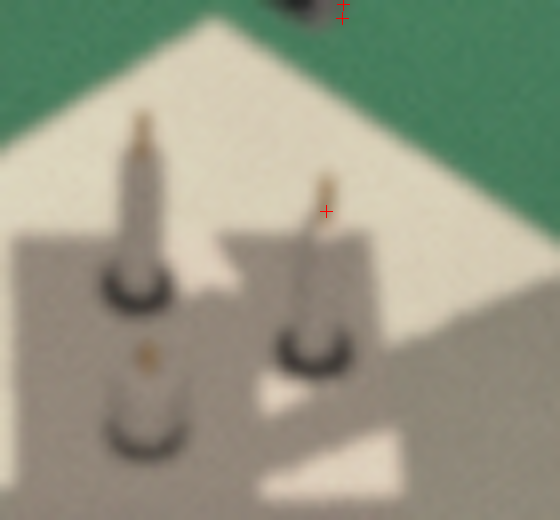

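The fresh electrode now stands in the former vacant hole, with its collar on the lid (crop ~(315,355)) and its pin at (327,188). The neighbours haven't moved. Next is the used one.

```bash
python3 -m jog '[[[0,0.0055,0.029,0,0,0],[0,0.0055,0.029,0,0,0],[0,0,0,0.1615,0,0],[0,0,0,0.1615,0,0],[0,0,0,0,0,0],[0,0,0,0,0,0]]]'
python3 - <<'E'
from h import *
goto([566.5,-9.7,139],-4.2)
shaftcheck("g7",(285,120,365,190),7)
E
```

```text
time_s: 12.2
eef_pos: [565.7, -10.0, 268.6]
ee_rot: [-0.482, -0.517, -0.483, 0.517]
force: [0.3, 0.3, -0.1]
grip_width: 0.412
tcp [565.7 -10.  268.6] j [-0.22  0.39  1.32 -0.    1.44 -0.15] t 12.2 F [ 0.3  0.3 -0.1] w 0.412
x [-0.001  0.    -1.   ] yaw_y -4.0
shift m [ 0.1296  0.0009 -0.0003]
turn -4.2 [ 0.003 -0.     0.001]
turn 175.8 [-3.138e+00 -2.000e-03 -0.000e+00]
-11 [323.2 117.8]
14 [323.  127.1]
19 [323.  128.9]
89 [322.3 152.9]
```

View pics/g7.png

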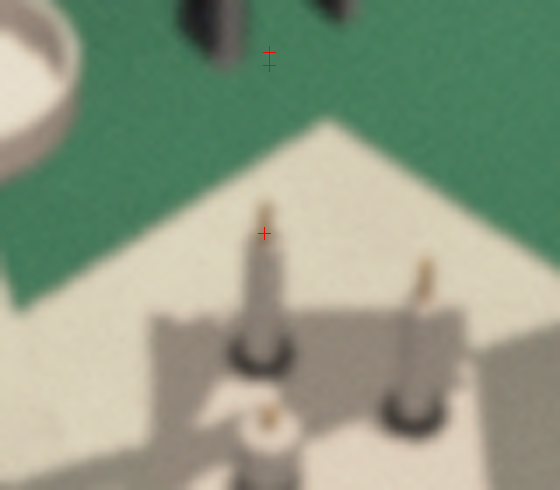

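The jaws line up over the used electrode: my projected axis point (264,233) falls on its pin. Descending.

```bash
python3 -m jog '[[[0.02,0.0006,0,0,0,0],[0.03,0,0,0,0,0],[0.03,0,0,0,0,0],[0.02,0,0,0,0,0],[0.018,0,0,0,0,0],[0.01,0,0,0,0,0],[0,0,0,0,0,0]]]'
python3 -m jog '[[[0,0,0,0,0,0],[0,0,0,0,0,0],[0,0,0,0,0,0],[0,0,0,0,0,0],[0,0,0,0,0,0],[0,0,0,0,0,0]]]' 255 50
python3 -m jog '[[[-0.01,0,0,0,0,0],[-0.02,0,0,0,0,0],[-0.03,0,0,0,0,0],[-0.04,0,0,0,0,0],[-0.04,0,0,0,0,0],[-0.04,0,0,0,0,0],[0,0,0,0,0,0],[0,0,0,0,0,0]]]'
python3 - <<'E'
from h import *
goto([433,-266,309],-31.5)
shaftcheck("g8",(285,110,365,190),7)
E
```

```text
time_s: 13.12
eef_pos: [566.3, -10.1, 140.9]
ee_rot: [-0.481, -0.518, -0.482, 0.518]
force: [-0.1, -0.2, 0.8]
grip_width: 0.415
time_s: 13.88
eef_pos: [566.9, -10.2, 142.1]
ee_rot: [0.482, 0.518, 0.481, -0.518]
force: [-0.8, -0.2, 5.4]
grip_width: 0.136
time_s: 14.88
eef_pos: [566.1, -10.1, 320.4]
ee_rot: [-0.481, -0.518, -0.482, 0.518]
force: [0.1, -0.5, -1.1]
grip_width: 0.136
tcp [566.1 -10.1 320.4] j [-0.22  0.37  1.21 -0.    1.56 -0.15] t 14.88 F [ 0.1 -0.5 -1.1] w 0.136
x [-0.002  0.    -1.   ] yaw_y -4.2
shift m [ 0.0115 -0.1141  0.265 ]
turn -31.5 [0.477 0.    0.002]
turn 148.5 [-2.665e+00 -2.000e-03  0.000e+00]
-11 [323.6  97.8]
14 [323.4 107.8]
19 [323.3 109.7]
89 [322.7 135.6]
```

View pics/g8.png

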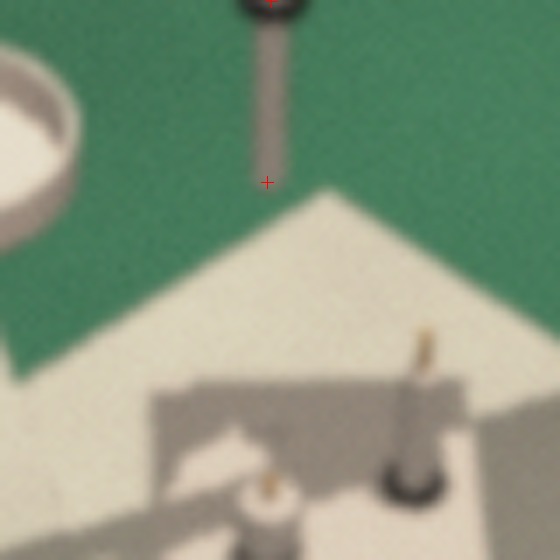

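```bash
python3 - <<'E'
from h import *
goto([450.3,-276.1,310],-31.5)
s=cap("scene")["image"]
cv2.imwrite("pics/d2.png",cv2.resize(s[105:160,240:310,::-1],None,fx=8,fy=8,interpolation=cv2.INTER_CUBIC))
E
```

```text
tcp [566.1 -10.1 320. ] j [-0.22  0.37  1.21 -0.    1.56 -0.15] t 14.93 F [-0.1 -0.2 -1.1] w 0.139
x [-0.002  0.001 -1.   ] yaw_y -4.2
shift m [ 0.0101 -0.096   0.2738]
turn -31.5 [0.477 0.    0.003]
turn 148.5 [-2.665 -0.003  0.   ]
```

View pics/d2.png

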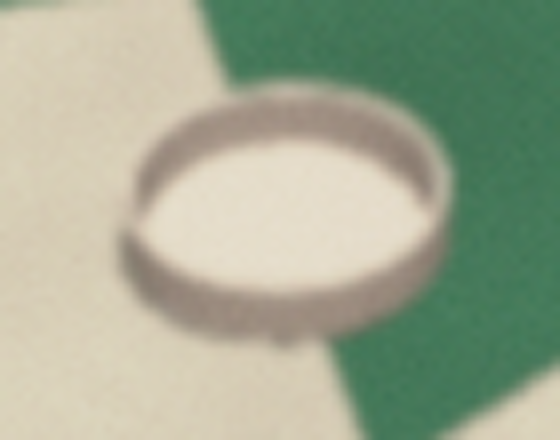

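The dish rim ellipse spans crop x 130–453 and y 78–292, so its centre is at about pixel (276,128). Moving over it at height.

```bash
python3 -m jog '[[[0,-0.01,0.03,0,0,0],[0,-0.016,0.045,0,0,0],[0,-0.016,0.045,0,0,0],[0,-0.016,0.045,0,0,0],[0,-0.016,0.045,0,0,0],[0,-0.012,0.034,0,0,0],[0,-0.01,0.03,0,0,0],[0,0,0,0.159,0,0],[0,0,0,0.159,0,0],[0,0,0,0.159,0,0],[0,0,0,0,0,0],[0,0,0,0,0,0]]]'
python3 - <<'E'
from h import *
s=cap("scene"); print(onz(s,276.3,128.3,28))
goto([450.3,-276.1,178],-31.5,(.8526,-.5225,-1))
E
```

```text
time_s: 16.48
eef_pos: [450.7, -276.3, 320.9]
ee_rot: [-0.346, -0.616, -0.347, 0.617]
force: [0.3, 0.1, -0.1]
grip_width: 0.136
[ 502.59905427 -309.56961266   28.        ]
tcp [ 450.7 -276.4  321. ] j [-0.77  0.28  1.33 -0.    1.53 -0.22] t 16.52 F [-0.1  0.4 -0. ] w 0.133
x [-0.  0. -1.] yaw_y -31.4
shift m [ 0.143  -0.0004  0.    ]
turn -31.5 [ 0.002 -0.001  0.786]
turn 148.5 [-2.900e+00 -1.202e+00 -2.000e-03]
```

```bash
python3 -m jog '[[[0,0,0,0,0,0.131],[0,0,0,0,0,0.131],[0,0,0,0,0,0.131],[0,0,0,0,0,0.131],[0,0,0,0,0,0.131],[0,0,0,0,0,0.131],[0,0,0,0,0,0],[0,0,0,0,0,0]]]'
python3 - <<'E'
from h import *
goto([450.3,-276.1,178],-31.5,(.8526,-.5225,-1))
E
```

```text
time_s: 17.52
eef_pos: [451.1, -276.7, 321.9]
ee_rot: [0.555, 0.702, 0.083, -0.438]
force: [-0.2, 0.8, -0.6]
grip_width: 0.136
tcp [ 451.1 -276.7  321.9] j [-0.88 -0.09  1.92  0.43  0.59 -0.6 ] t 17.52 F [-0.2  0.8 -0.6] w 0.136
x [ 0.603 -0.369 -0.707] yaw_y -31.4
shift m [ 0.1012 -0.1024 -0.0002]
turn -31.5 [0.001 0.    0.001]
turn 148.5 [-3.141e+00 -1.000e-03  0.000e+00]
```

```bash
python3 -m jog '[[[0.01,-0.01,0,0,0,0],[0.012,-0.012,0,0,0,0],[0.012,-0.012,0,0,0,0],[0.012,-0.012,0,0,0,0],[0.01,-0.01,0,0,0,0],[0,0,0,0,0,0],[0,0,0,0,0,0]]]'
python3 - <<'E'
from h import *
goto([450.3,-276.1,198],-31.5,(.8526,-.5225,-1))
E
```

```text
time_s: 18.4
eef_pos: [451.1, -276.6, 242.4]
ee_rot: [0.556, 0.702, 0.083, -0.438]
force: [0.6, 0.3, -0.0]
grip_width: 0.137
tcp [ 451.1 -276.6  242.4] j [-0.88  0.01  2.06  0.65  0.39 -0.86] t 18.4 F [ 0.6  0.3 -0. ] w 0.137
x [ 0.603 -0.37  -0.707] yaw_y -31.5
shift m [ 0.0307 -0.032  -0.    ]
turn -31.5 [ 0.     0.    -0.001]
turn 148.5 [-3.141e+00  1.000e-03  0.000e+00]
```

```bash
python3 -m jog '[[[0.006,-0.006,0,0,0,0],[0.006,-0.006,0,0,0,0],[0.006,-0.006,0,0,0,0],[0.006,-0.006,0,0,0,0],[0,0,0,0,0,0],[0,0,0,0,0,0],[0,0,0,0,0,0],[0,0,0,0,0,0]]]'
python3 - <<'E'
from h import *
goto([450.3,-276.1,198],-31.5,(.8526,-.5225,-1))
s,p,R=pose(); print("tip",p+89*R.as_matrix()[:,0],"dq",s["dq"].round(3))
shaftcheck("g9",(220,60,320,160),6)
t=cap("top")["image"];S=cap("scene")["image"]
cv2.imwrite("pics/top9.png",t[:,:,::-1]);cv2.imwrite("pics/sc9.png",S[:,:,::-1])
E
```

```text
time_s: 19.4
eef_pos: [450.9, -276.5, 208.4]
ee_rot: [0.556, 0.702, 0.083, -0.438]
force: [0.4, -0.3, -0.2]
grip_width: 0.132
tcp [ 450.9 -276.5  208.4] j [-0.88  0.06  2.11  0.84  0.32 -1.06] t 19.4 F [ 0.4 -0.3 -0.2] w 0.132
x [ 0.603 -0.37  -0.706] yaw_y -31.5
shift m [ 0.0069 -0.0079 -0.    ]
turn -31.5 [-0.     0.    -0.001]
turn 148.5 [ 3.142e+00 -2.000e-03 -0.000e+00]
tip [ 504.57958077 -309.42089426  145.57577583] dq [ 0.002  0.     0.     0.003 -0.001 -0.004]
-11 [298.6  71.4]
14 [292.1  77.5]
19 [290.8  78.7]
89 [273.4  95. ]
```

View pics/g9.png

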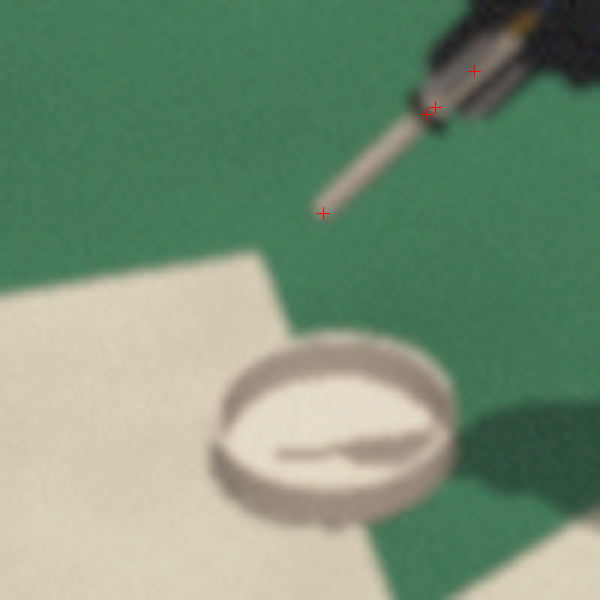

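View pics/top9.png

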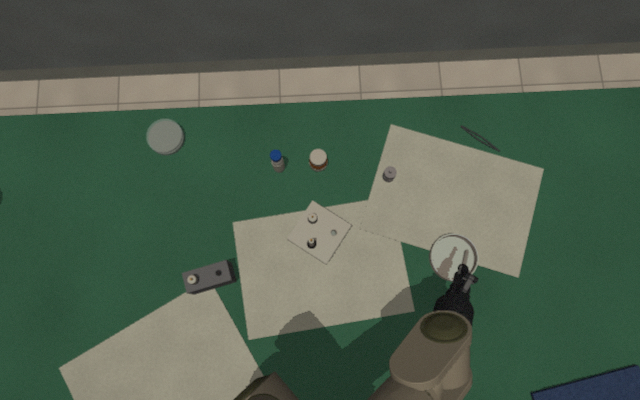

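View pics/sc9.png

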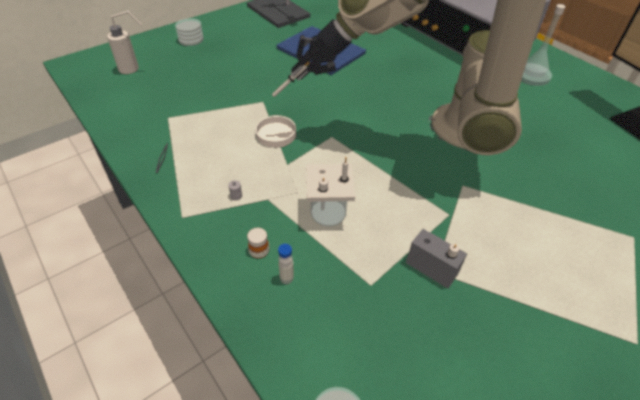

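The used electrode leans from the gripper with its tip at scene pixel (273,95). That is where I projected it, about (504.6, -309.4, 145.6) mm, over the dish centre. The top view shows the fresh electrode in the lid at (311,243), both short-headed electrodes in their holes, and the other items at their original pixels. Handing in.

```bash
python3 - <<'E'
from rig import workorder
print(workorder.finish_job())
E
```

```text
the job is handed in; nothing more can be done
None
```

The electrode change is done and handed in at about 19.5 s of the 64 s allowed; `finish_job` gives no verdict.

- **Fresh electrode:** I lowered it into the vacant hole until its collar touched the lid (about 4 N at the expected height), then let go. Both cameras show it seated and upright.
- **Used electrode:** it is held over the dish, leaning 45° with the tip lowest. By the robot's pose, the tip is within about 2 mm of the dish centre and about 118 mm above the rim. The arm was still, with under 1 N on the wrist.
- **Other items:** both short-headed electrodes stayed in their holes, and the dish, tube, jar and steel part look unmoved in the last pictures.

No check failed. The two cameras agreed within about 3 mm on the electrodes and within 2 mm on the vacant hole and dish, except for the top of the used electrode's head, which differed by about 5 mm. I used its collar position instead. Closing the gripper on each electrode gave a brief vertical push of about 5 N. Pictures after each lift showed no slip.

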